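# Locate a board nest on the pins of a tester base

## Task

Set up the board tester: take the aluminium nest plate with the bridge handle, lay it on the black tester base with its holes over the pins' end and its handle over the other end, and nudge it until both locating pins have come up through its round hole and its slot and it lies flat. The bar with the pins is set a little further in or out for each batch, so feel for the pins and do not force the plate; let go when it is home and leave the other things on the bench where they are.

Things in the scene. Friction and masses are not known exactly. Their poses are not given: they have to be found in the camera images.
- fixture: tester base, fixed: black slab, x -95 to +92 mm, 160 mm wide, flat top 24 mm above the bench. Origin on the bench under the slab; +x points to its rear, y along its width. A steel bar flush in a cross channel near its rear carries two upright steel pins at y = +50 and -50 mm: 10 mm diameter, 12 mm high above the slab's top, the last 3 mm tapering to 7 mm
- fixture_seat (a point): point on the base's flat top, 24 mm above its origin, same axes: the seated nest's underside lies on this plane. Both pins stand at the same x, anywhere from 29 to 55 mm from here: the bar is clamped at some point of its 26 mm of adjustment; the robot cannot shift it and its setting is not reported (it can be seen until the plate covers it, or felt)
- nest: loose aluminium plate, 140 mm (x) by 136 (y) by 8, 0.28 to 0.46 kg, with a window, four corner stops 6 mm high and a black bridge handle along one edge. Origin in the middle of its underside; +x from the handle edge to the edge with the holes. Seated, its axes agree with the base's, its y is within 1 mm of the base's, its x is the pins' x less 42 mm (-13 to +13 mm)
- nest_handle (a point): middle of the nest's black handle bar: 55 mm to -x of the nest's middle, 30 mm above its underside. The bar is 68 mm long (along y), 14 mm thick (x), its top 38 mm and its underside 24 mm above the plate's underside; it stands on two posts 14 mm by 12 mm at y = +26 and -26 mm. 30 mm of clear plate lies on its +x side
- nest_round_hole (a point): centre of the round hole, 12 mm diameter, at the plate's underside, x +42, y +50 mm in the nest's frame
- nest_slot (a point): centre of the slot, 12 mm (x) by 20 (y), at the underside, x +42, y -50 mm in the nest's frame. Laid down off the pins, the plate rests on the two pin tips and its handle edge, tilted about 6 degrees; slid along x like that it drops flat, about 12 mm at this edge, when the hole and slot meet the pins, and the pins then stop it
- marker_pen: marker pen 135 mm long lying on the bench, bystander; origin under its middle
- transformer: small transformer 36 by 34 by 25 mm, bystander; origin under its middle
- tweezers: steel tweezers 117 mm long lying on the bench, bystander; origin under their middle
- waiting_board: small power supply board 40 by 105 by 23 mm waiting to be tested, bystander; origin under its middle

How it is judged:
By the outcome, as a careful person would: the job done as asked, in the order asked, and still so for the second after the job is handed in, with the robot touching nothing.
It also fails if it takes over 40 s, if anything falls off the work surface, if the arm or the gripper's body presses on something with over 40 N, if the wrist force passes 120 N, or if a joint passes its speed limit or range.

## Robot

A 7-joint arm with a two-finger parallel gripper is mounted at the origin on a cart in front of the work surface, level with it; the furniture and walls round the work are solid. World frame = base frame: x ahead of the robot, y to its left, z up, the work surface at z = 0. Lengths are in m, angles in rad, forces in N, time in s.
With the tool pointing down it reaches from about 0.4 to 0.85 m from the base axis. Payload 4.5 kg.
Tool frame: the origin (TCP) lies at the very end of the fingers, on their centre line; the grasp point (between the pads) lies 19 mm behind it (r.grip_depth is the z of the grasp point in the tool frame, in m); z points along the fingers, y is the line along which they close (so a half turn about z gives the same grasp; the last joint's range is limited). The gripper opens to 88 mm and grips with 3 to 60 N. Pads are 18 mm wide; open, the fingers measure 123 mm over their backs; the gripper's body (75 mm by 187 mm) begins 45 mm behind the grasp point.
Start: joints at [0.034, 0.689, -0.195, 1.565, 0.157, 0.902, -0.215], TCP at [0.625, 0, 0.239] pointing down, gripper open.
Joint ranges: [-3.01, 3.01], [-0.46, 2.08], [-1.47, 1.51], [0.13, 2.56], [-1, 4.14], [0.04, 2.09], [-2.66, 2.66]. Speed limits (rad/s): [2.57, 2.57, 3.14, 3.14, 3.14, 3.14, 3.14].

## Interface

Orientations are given as a unit quaternion [x, y, z, w].
In Python, from plant import r, cams, finish_job gives the robot as it stands (r), with the cameras (cams) and the job as plain functions.
- The arm moves only by the tool hand_motion, called after "Call:" by a JSON object that holds its "op" and its "data", one argument or row to a line. Schema: {"type":"object","properties":{"offsets":{"type":"array","items":{"type":"array","items":{"type":"array","items":{"type":"number"},"minItems":7,"maxItems":7},"minItems":1,"maxItems":10},"minItems":1,"maxItems":1},"grip_n":{"type":"number"},"only":{"type":"string"},"quiet":{"type":"boolean"},"lines":{"type":"string"}},"required":["offsets"],"additionalProperties":false}. offsets is a list that holds a single list of rows (three levels of brackets), with 1 to 10 rows, each of 7 numbers: the opening from 0.0 (shut) to 1.0 (fully open), then dx, dy, dz in normalised numbers (1 is 0.8 m), then a rotation vector rx, ry, rz in a scale on which 1.0 is 2 rad; each row is the pose to reach, as a shift and turn from the pose commanded when the call began, along the tool's axes at that moment; what a row does not reach only later rows make up. A row lasts 1/10 s, in which the tool goes at most 0.05 m and 0.15 rad, less where a joint would pass 70% of its speed; a pose out of reach is approached as far as the arm can. The fingers move at their own pace and stop on an object; grip_n is the grip in N (left out, the last holds). Time passes only in rows, so rows that do not move let the fingers close. The tool returns the time, the measured TCP pose, the force, the opening and the grip force at its end. only (a regular expression) keeps the lines of the reply that match it, lines (a string "A,B") keeps lines A to B, and quiet returns only ok. Shift and turn numbers lie between -1 and 1, and a call with a number outside is refused. Input that does not fit is refused with a message, and nothing moves.
- r.get_state(): the state, without advancing time (a new reading comes with each control period).
- cams.snapshot(name): name is "scene" or "side" or "wrist"; returns the picture (420x560x3 uint8, red, green, blue); there is no depth.
- cams.camera_params(name): a dict with "fx", "fy", "cx", "cy" (pixels), "k1" (the pictures are not rectified: a ray, as slopes to the right and down, at radius r is drawn at 1 + k1 r^2 times it, then the intrinsics apply), "rvec" (rotation vector, rad) and "tvec" (3), from world to camera coordinates, as OpenCV has them. Camera axes: x right, y down, z forward; pixel columns grow to the right and rows downward; lengths in m; the calibration is good to about 2 mm. A picture is of the moment at which its call begins: read the wrist's pose just before it. camera_params takes no time and is no camera call; for the wrist camera it gives the pose at the moment of the call.
- finish_job(): hands the job in; it is judged then, once.
The state is a dict: "clock": time; "q": joint angles; "qd": joint speeds; "joint_torque": joint torques, N m; "tool_pos": TCP position; "eef_rot": TCP orientation; "contact_force": force on the tool from outside, world axes, zero at the start; "moment": the same for the moment, N m; "opening": opening from 0.0 (shut) to 1.0 (fully open); "finger_force": force on a finger pad.
Only numpy, scipy, OpenCV 4.12 (cv2) and the standard library are available. Lean on these libraries where they do the work, as an engineer would, in place of code of your own. Each camera call takes 0.05 s, during which the arm holds its last target. There are 200 camera calls.

## Working session

There is one attempt and no reset: what is moved stays moved. The work goes in short steps, Python scripts to look and compute and a tool call to move; the robot and the scene stay as the last step left them, time stands still between calls to the robot, and variables do not carry over. Pictures are saved under pics/ and viewed, at most 10 in all, crops included, and the job is handed in when it is done.

```bash
ls; mkdir -p pics
```

Run:
```python
from plant import r, cams, finish_job
import cv2
for n in ("scene","side","wrist"):
    cv2.imwrite(f"pics/{n}0.png",cv2.resize(cams.snapshot(n)[:,:,::-1],(800,600),interpolation=cv2.INTER_CUBIC))
    print(n,cams.camera_params(n))
s=r.get_state();print(s)
```

```text
pics
plant.py
scene {'fx': 488.4783499701776, 'fy': 488.4783499701776, 'cx': 285.2800369310988, 'cy': 204.06329097691062, 'k1': -0.1225974737765093, 'rvec': array([ 2.17937616, -0.65981918,  0.32830105]), 'tvec': array([-0.44569147,  0.24444824,  0.90243638])}
side {'fx': 506.2465983234074, 'fy': 506.2465983234074, 'cx': 273.8575155436432, 'cy': 203.11993962895244, 'k1': -0.13385225991441235, 'rvec': array([ 0.10258987,  2.77087723, -1.43775837]), 'tvec': array([0.5578057 , 0.01746156, 1.4024151 ])}
wrist {'fx': 371.89326763960474, 'fy': 371.89326763960474, 'cx': 282.6841424196807, 'cy': 208.52285231843481, 'k1': 0.02741342547131679, 'rvec': array([-2.84840058e+00, -1.03806435e-03,  1.58835502e-03]), 'tvec': array([-0.62344762, -0.04018289,  0.39096822])}
{'clock': 0.15, 'q': array([ 0.0337963 ,  0.68979795, -0.19453062,  1.56610601,  0.15728364,
        0.90251217, -0.2151185 ]), 'qd': array([ 0.00076607, -0.00204687, -0.00074705, -0.00178637,  0.00072425,
        0.00193221, -0.00020818]), 'joint_torque': array([-1.46674727e-03, -5.27863634e+01, -1.26819178e+00, -1.53587687e+01,
       -5.24473807e-02,  3.92338901e-03,  1.12435155e-04]), 'tool_pos': array([ 6.24508599e-01, -2.88859890e-05,  2.38089978e-01]), 'eef_rot': array([ 7.07091394e-01,  7.07121804e-01, -5.39124271e-04, -4.73762849e-04]), 'contact_force': array([-0.6491803 ,  0.44077821,  0.71436675]), 'moment': array([ 0.01751211, -0.0117133 ,  0.05915745]), 'finger_force': 0.0, 'opening': 0.9990151954789731}
```

View pics/scene0.png

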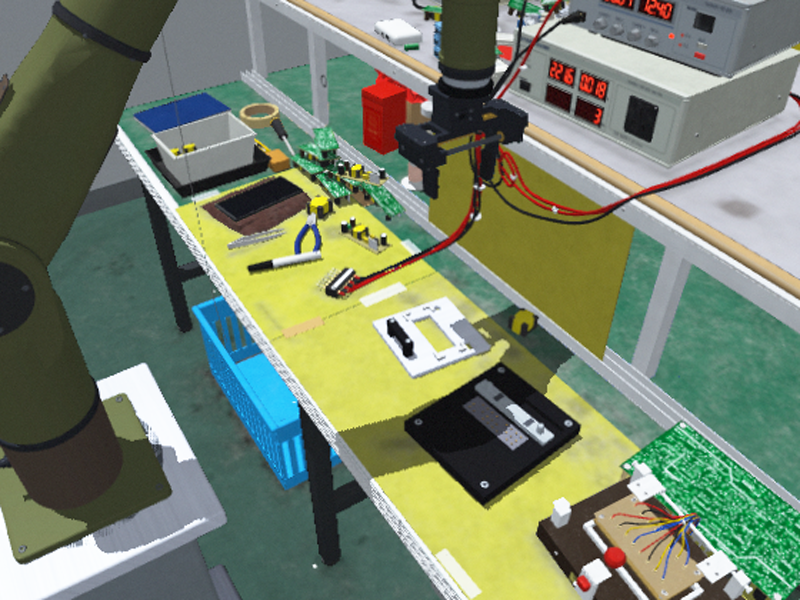

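View pics/wrist0.png

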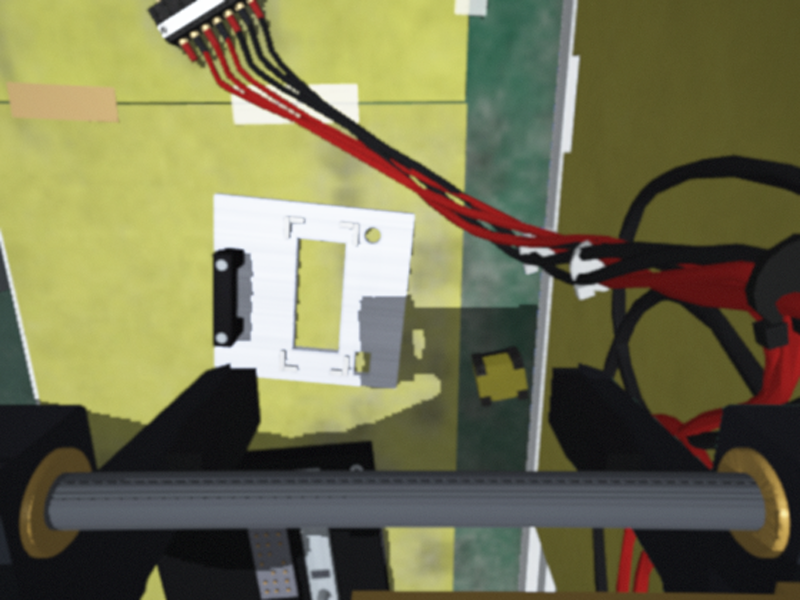

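View pics/side0.png

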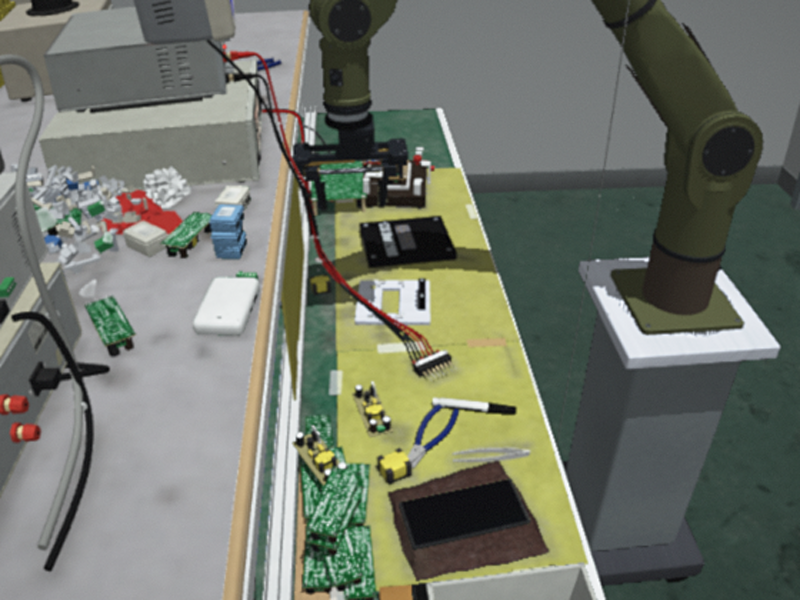

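The wrist view shows the nest at about (310,290): handle on the left (228,297), round hole (372,235), slot (362,362). The base is below it, half hidden by the gripper. The scene view shows the base's bar at (520,410), so I'll enlarge that and compute the nest pose.

Create h.py:
```python
import numpy as np,cv2
from scipy.optimize import least_squares
from plant import r, cams, finish_job
def project(P,c):
    R,_=cv2.Rodrigues(c["rvec"]);p=np.atleast_2d(P)@R.T+c["tvec"];s=p[:,:2]/p[:,2:]
    s=s*(1+c["k1"]*(s**2).sum(1,keepdims=True))
    return s*[c["fx"],c["fy"]]+[c["cx"],c["cy"]]
def place(p,L):
    c,s=np.cos(p[2]),np.sin(p[2]);L=np.asarray(L,float)
    return np.c_[p[0]+c*L[:,0]-s*L[:,1],p[1]+s*L[:,0]+c*L[:,1],L[:,2]]
def fit(obs,x0):  # obs: list of (cam params, local pts (m), pixels)
    f=lambda p:np.concatenate([(project(place(p,L),c)-px).ravel() for c,L,px in obs])
    s=least_squares(f,x0,loss="soft_l1");return s.x,f(s.x).reshape(-1,2)
```

Run:
```python
from h import *
c=cams.camera_params("wrist")
L=np.array([[-70,68,8],[70,68,8],[70,-68,8],[-70,-68,8],[42,50,8]])/1e3
px=np.array([[214,194],[414,214],[396,387],[214,362],[372,235]])*.7
p,e=fit([(c,L,px)],[.6,.1,0]);print(p,e.round(1).tolist())
im=cams.snapshot("scene")[240:360,270:420,::-1]
cv2.imwrite("pics/scene_base.png",cv2.resize(im,(750,600),interpolation=cv2.INTER_CUBIC))
```

```text
[ 0.5540052  -0.03728398 -0.10164341] [[0.2, -0.9], [-0.1, -0.3], [-0.6, 0.3], [0.2, 6.2], [0.2, -0.2]]
```

View pics/scene_base.png

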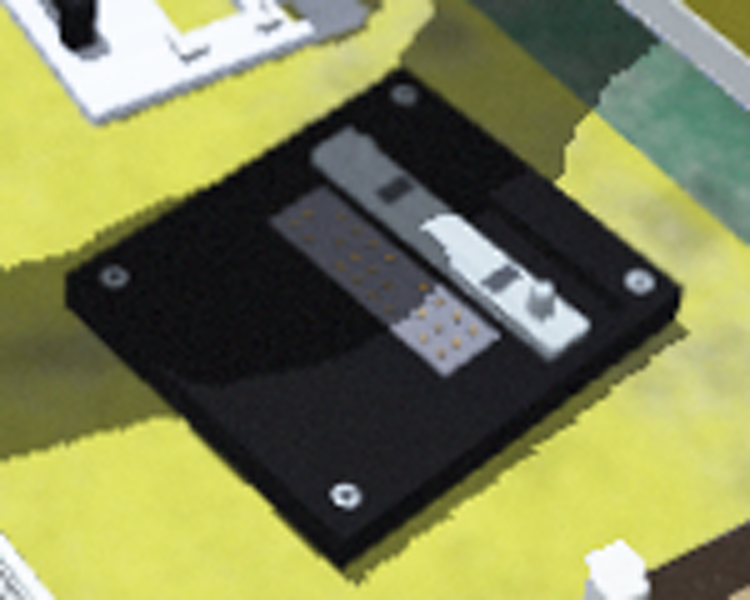

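The base crop shows top corners at (402,72) rear-left, (682,290) rear-right, (343,560) front-right and (66,285) front-left. The lit -y pin's tip is at (543,286) and its foot at (543,312); the +y pin is in shadow.

Run:
```python
from h import *
c=cams.camera_params("scene")
L=np.array([[92,80,24],[92,-80,24],[-95,-80,24],[-95,80,24]])/1e3
px=np.array([[402,70],[682,290],[343,562],[66,285]])/5+[270,240]
p,e=fit([(c,L,px)],[.6,-.2,0]);print(p,e.round(1).tolist())
for t,z in (((543,286),.036),((543,312),.025)):
    f=lambda u:(project(place(p,[[u[0],u[1],z]]),c)-(np.array(t)/5+[270,240])).ravel()
    print(least_squares(f,[.04,-.05]).x)
n,_=fit([(c,np.array([[-70,-68,8]])/1e3,np.array([[98,112]])/5+[270,240])],[.554,-.037,-.1016]);print(n)
d=lambda p,x,y,z:place(p,[[x,y,z]])[0]
print("handle",d([.554,-.0373,-.1016],-.055,0,.03))
```

```text
[ 0.50912329 -0.25286904  0.09402062] [[-0.5, 0.3], [1.0, 1.1], [0.5, -1.4], [-1.1, -0.1]]
[ 0.04269787 -0.04608942]
[ 0.04101892 -0.04969811]
[ 0.557346   -0.04002079 -0.1011663 ]
handle [ 0.49928363 -0.03172161  0.03      ]
```

Careful with the scale: shifts go in shares of 0.8 m and turns go in shares of 2 rad. That gives: -0.21 m is -0.2625, -0.06 m is -0.075.

Call:
{"op": "hand_motion", "data": {
  "offsets": [
    [[1,-0.0625,-0.025,0,0,0,0],[1,-0.125,-0.05,0,0,0,0],[1,-0.1875,-0.075,0,0,0,0],[1,-0.25,-0.075,0,0,0,0],[1,-0.2625,-0.075,0,0,0,0],[0.4,-0.2625,-0.075,0,0,0,0],[0.4,-0.2625,-0.075,0,0,0,0]]
  ]
}}

```text
clock: 0.9
tool_pos: [0.5651, -0.209, 0.2385]
eef_rot: [0.707, 0.707, 0.0, -0.001]
contact_force: [0.3, 1.3, 0.1]
opening: 0.843
finger_force: 0.0
```

Run:
```python
from h import *
c=cams.camera_params("wrist");im=cams.snapshot("wrist")
np.savez("w1.npz",**c)
cv2.imwrite("pics/w1.png",cv2.resize(im[:,:,::-1],(800,600),interpolation=cv2.INTER_CUBIC))
```

```text
(no output)
```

View pics/w1.png

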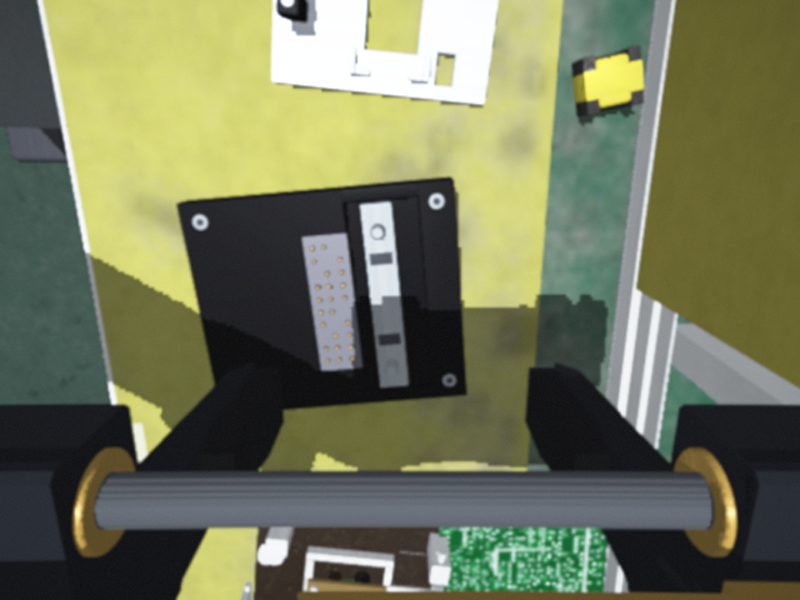

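The wrist view shows the base well: corners (179,203), (453,178) and (466,394), +y pin tip at (377,231), -y pin at (393,367). Nest corners are at (272,82) and (485,105), and the slot at (446,69).

Run:
```python
from h import *
c=dict(np.load("w1.npz"))
L=np.array([[-95,80,24],[92,80,24],[92,-80,24]])/1e3
px=np.array([[179,203],[453,178],[466,394]])*.7
p,e=fit([(c,L,px)],[.51,-.25,.09]);print(p,e.round(1).tolist())
for t in ((377,231),(393,367)):
    f=lambda u:(project(place(p,[[u[0],u[1],.036]]),c)-np.array(t)*.7).ravel()
    print(least_squares(f,[.04,.05]).x)
N=np.array([[-70,-68,8],[70,-68,8],[42,-50,8]])/1e3
n,e=fit([(c,N,np.array([[272,82],[485,105],[446,69]])*.7)],[.554,-.037,-.1]);print(n,e.round(1).tolist())
n=[n,[.554,-.0373,-.1016]];n=np.mean(n,0)
h=place(n,[[-.055,0,.03]])[0];print("handle",h,n)
s=r.get_state();print(s["tool_pos"],"tool d",h[1]-s["tool_pos"][1],h[0]-s["tool_pos"][0])
```

```text
[ 0.51295142 -0.24750753  0.08971768] [[-2.4, -0.2], [0.5, -0.1], [0.7, 0.6]]
[0.03831843 0.05119892]
[ 0.03958827 -0.04710518]
[ 0.55460332 -0.03831537 -0.09564533] [[1.0, -0.1], [-0.6, -0.8], [-0.2, 0.9]]
handle [ 0.49956892 -0.03239223  0.03      ] [ 0.55430166 -0.03780769 -0.09862267]
[ 0.56541144 -0.207652    0.23861411] tool d 0.17525977471455834 -0.06584251941413366
```

Converted, 0.175 m is 0.2188, 0.08 m is 0.1, 0.099 rad is 0.0495.

Call:
{"op": "hand_motion", "data": {
  "offsets": [
    [[0.4,0.05,-0.025,0,0,0,0.0495],[0.4,0.1,-0.05,0.025,0,0,0.0495],[0.4,0.15,-0.075,0.0625,0,0,0.0495],[0.4,0.2,-0.0825,0.1,0,0,0.0495],[0.4,0.2188,-0.0825,0.15,0,0,0.0495],[0.4,0.2188,-0.0825,0.1875,0,0,0.0495],[0.4,0.2188,-0.0825,0.1875,0,0,0.0495]]
  ]
}}

```text
clock: 1.65
tool_pos: [0.4966, -0.0314, 0.086]
eef_rot: [0.739, 0.674, -0.002, -0.003]
contact_force: [0.2, -0.7, 0.6]
opening: 0.397
finger_force: 0.0
```

Run:
```python
from h import *
im=cams.snapshot("wrist")
cv2.imwrite("pics/w2.png",cv2.resize(im[:,:,::-1],(800,600),interpolation=cv2.INTER_CUBIC))
print(r.get_state()["tool_pos"])
```

```text
[ 0.49785095 -0.03273137  0.08780453]
```

View pics/w2.png

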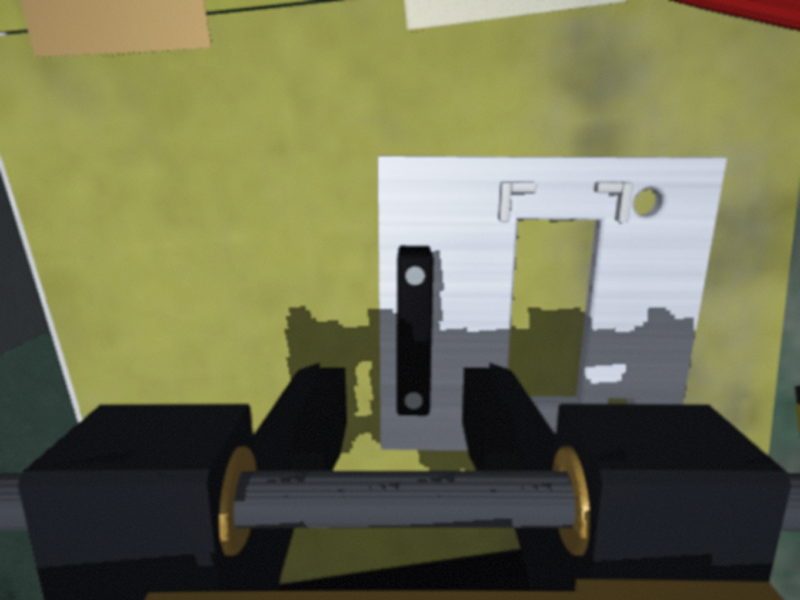

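Fingers straddle the handle (414,330) and are aligned with it. Next: descend, grip, lift a little.

Converted, 0.072 m is 0.09, 0.06 m is 0.075.

Call:
{"op": "hand_motion", "data": {
  "offsets": [
    [[0.4,0,0.0013,0.05,0,0,0],[0.4,0,0.0013,0.075,0,0,0],[0.4,0,0.0013,0.09,0,0,0],[0.4,0,0.0013,0.09,0,0,0],[0,0,0.0013,0.09,0,0,0],[0,0,0.0013,0.09,0,0,0],[0,0,0.0013,0.09,0,0,0],[0,0,0.0013,0.09,0,0,0]]
  ],
  "grip_n": 55
}}

```text
clock: 2.5
tool_pos: [0.5002, -0.0352, 0.0178]
eef_rot: [0.741, 0.671, 0.0, 0.0]
contact_force: [-1.4, -0.2, 7.1]
opening: 0.15
finger_force: 55.0
```

Call:
{"op": "hand_motion", "data": {
  "offsets": [
    [[0,0,0,0,0,0,0],[0,0,0,-0.025,0,0,0],[0,0,0,-0.0625,0,0,0],[0,0,0,-0.1,0,0,0],[0,0,0,-0.125,0,0,0],[0,0,0,-0.125,0,0,0],[0,0,0,-0.125,0,0,0]]
  ]
}}

```text
clock: 3.2
tool_pos: [0.4996, -0.0352, 0.1164]
eef_rot: [0.741, 0.671, -0.0, -0.0]
contact_force: [0.1, -1.1, -4.2]
opening: 0.154
finger_force: 55.1
```

Run:
```python
from h import *
c=cams.camera_params("wrist");im=cams.snapshot("wrist")
np.savez("w3.npz",**c);s=r.get_state();print(s["tool_pos"],s["eef_rot"],s["moment"])
cv2.imwrite("pics/w3.png",cv2.resize(im[:,:,::-1],(800,600),interpolation=cv2.INTER_CUBIC))
```

```text
[ 0.49907806 -0.03515815  0.11582287] [ 7.41231322e-01  6.71248925e-01 -7.72407109e-04 -6.41476775e-04] [-0.03740865  0.22368854  0.036251  ]
```

View pics/w3.png

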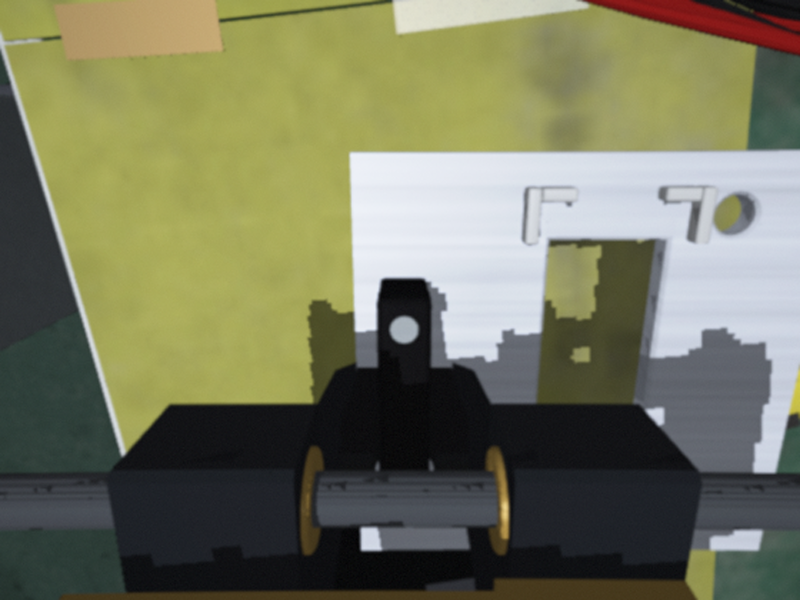

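The nest hangs level in the gripper: hole at (735,213), corners at (350,153), (360,550) and (758,550). Next, its pose relative to the tool.

Run:
```python
from h import *
c=dict(np.load("w3.npz"))
L=np.array([[-70,68,8],[-70,-68,8],[70,-68,8],[42,50,8]])/1e3
px=np.array([[350,153],[360,550],[758,550],[735,213]])*.7
def f(p):
    P=cv2.Rodrigues(np.array([0,p[4],0]))[0]
    l=(L-[-.055,0,.03])@P.T+[-.055,0,.03]
    return (project(place(p,l)+[0,0,p[3]],c)-px).ravel()
for w in (0,1):
  g=lambda p:np.r_[f(p),(p[3]-.098)*5000,(p[4])*(200 if w else 1e5)]
  s=least_squares(g,[.554,-.038,-.1,.098,0]);print(s.x.round(4),f(s.x).reshape(-1,2).round(1).tolist())
n=s.x
t=r.get_state();print(t["tool_pos"]);from scipy.spatial.transform import Rotation as R
M=R.from_quat(t["eef_rot"]).as_matrix();print("yaw tool y axis",np.arctan2(M[1,1],M[0,1]))
print("handle pred",place(n,[[-.055,0,0]])[0][:2])
```

```text
[ 0.5535 -0.038  -0.0955  0.0982 -0.    ] [[-0.3, 0.5], [1.3, -2.2], [-0.3, -0.8], [-0.4, 1.4]]
[ 0.5534 -0.038  -0.0953  0.0982 -0.0021] [[-0.5, 0.5], [1.2, -2.3], [-0.1, -0.6], [-0.4, 1.4]]
[ 0.49907806 -0.03515815  0.11582287]
yaw tool y axis -0.09901082448865349
handle pred [ 0.49861874 -0.03272068]
```

Converted, -0.222 m is -0.2775, -0.0216 m is -0.027, -0.191 rad is -0.0955.

Call:
{"op": "hand_motion", "data": {
  "offsets": [
    [[0,-0.0375,-0.0038,0,0,0,-0.015],[0,-0.0875,-0.0088,0,0,0,-0.035],[0,-0.1375,-0.0138,0,0,0,-0.055],[0,-0.1875,-0.0188,0,0,0,-0.075],[0,-0.2375,-0.0238,0,0,0,-0.0955],[0,-0.2688,-0.027,0.025,0,0,-0.0955],[0,-0.2775,-0.027,0.0438,0,0,-0.0955],[0,-0.2775,-0.027,0.0563,0,0,-0.0955],[0,-0.2775,-0.027,0.0563,0,0,-0.0955],[0,-0.2775,-0.027,0.0563,0,0,-0.0955]]
  ]
}}

```text
clock: 4.25
tool_pos: [0.4572, -0.2515, 0.0713]
eef_rot: [0.673, 0.74, 0.0, -0.001]
contact_force: [-0.1, 0.7, -3.9]
opening: 0.154
finger_force: 55.1
```

Run:
```python
from h import *
c=cams.camera_params("wrist");im=cams.snapshot("wrist")
np.savez("w4.npz",**c);s=r.get_state();print(s["tool_pos"],s["eef_rot"],s["contact_force"])
from scipy.spatial.transform import Rotation as R
M=R.from_quat(s["eef_rot"]).as_matrix();print("yaw",np.arctan2(M[1,1],M[0,1]))
cv2.imwrite("pics/w4.png",cv2.resize(im[:,:,::-1],(800,600),interpolation=cv2.INTER_CUBIC))
```

```text
[ 0.45742601 -0.25190015  0.0718157 ] [ 6.72685853e-01  7.39927974e-01  5.40560060e-04 -2.13028090e-04] [ 1.06939159 -0.90643265 -4.48728385]
yaw 0.09513033537107515
```

View pics/w4.png

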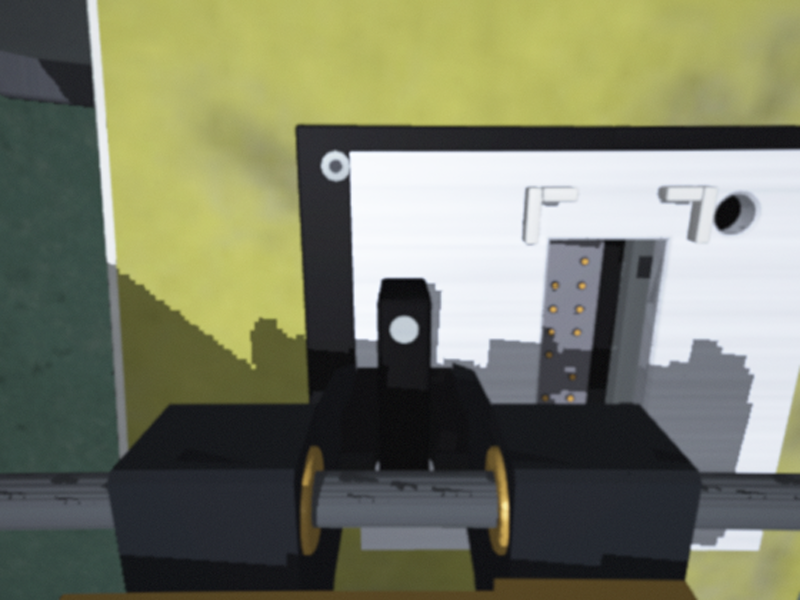

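The plate is over the base and parallel to it: base corner at (298,127), screw at (335,165), plate corner at (350,151). I'll check the relative offset from this picture.

Run:
```python
from h import *
c=dict(np.load("w4.npz"))
def at(px,z):
    f=lambda u:(project([[u[0],u[1],z]],c)-np.array(px)*.7).ravel()
    return least_squares(f,[.45,-.2]).x
b=at((298,127),.024);b2=at((760,127),.024);zt=.0718-.0177+.008
k=at((350,151),zt);k2=at((770,149),zt);h=at((735,213),zt)
print("base corner",b,"edge yaw",np.arctan2(*(b2-b)[::-1]),"plate corner",k,"yaw",np.arctan2(*(k2-k)[::-1]),"hole",h)
y=.0925;Rm=np.array([[np.cos(y),-np.sin(y)],[np.sin(y),np.cos(y)]])
print("base origin",b-Rm@[-.095,.08],"nest by corner",k-Rm@[-.07,.068],"nest by hole",h-Rm@[.042,.05])
print("nest in base",Rm.T@((k-Rm@[-.07,.068])-(b-Rm@[-.095,.08])),Rm.T@((h-Rm@[.042,.05])-(b-Rm@[-.095,.08])))
```

```text
base corner [ 0.41229618 -0.17707624] edge yaw 0.09204577899298404 plate corner [ 0.43440276 -0.18210464] yaw 0.09627109325158717 hole [ 0.54694091 -0.18907507]
base origin [ 0.5142795  -0.24795926] nest by corner [ 0.51038454 -0.24334817] nest by hole [ 0.50973887 -0.24274077]
nest in base [-0.00345239  0.00495115] [-0.00403919  0.00561559]
```

Converted, 0.016 m is 0.02, -0.004 m is -0.005, 0.003 rad is 0.0015.

Call:
{"op": "hand_motion", "data": {
  "offsets": [
    [[0,-0.005,0,0.01,0,0,0.0015],[0,-0.005,0,0.0175,0,0,0.0015],[0,-0.005,0,0.02,0,0,0.0015],[0,-0.005,0,0.02,0,0,0.0015]]
  ]
}}

```text
clock: 4.7
tool_pos: [0.4567, -0.2576, 0.0554]
eef_rot: [0.675, 0.738, -0.0, -0.0]
contact_force: [-0.2, 0.1, -3.5]
opening: 0.151
finger_force: 55.1
```

Call:
{"op": "hand_motion", "data": {
  "offsets": [
    [[0,0,0,0.0013,0,0,0],[0,0,0,0.0025,0,0,0],[0,0,0,0.0038,0,0,0],[0,0,0,0.0038,0,0,0]]
  ]
}}

```text
clock: 5.1
tool_pos: [0.4569, -0.2577, 0.0527]
eef_rot: [0.675, 0.738, 0.0, -0.0]
contact_force: [-0.3, -0.1, -3.6]
opening: 0.154
finger_force: 55.1
```

Converted, 0.002 m is 0.0025, 0.001 m is 0.0013.

Call:
{"op": "hand_motion", "data": {
  "offsets": [
    [[0,0,0,0.0013,0,0,0],[0,0,0,0.0025,0,0,0],[0,0,0,0.0025,0,0,0]]
  ]
}}

```text
clock: 5.4
tool_pos: [0.4566, -0.2575, 0.0506]
eef_rot: [0.675, 0.738, -0.0, -0.0]
contact_force: [-0.9, 2.3, -2.4]
opening: 0.151
finger_force: 55.0
```

```bash
python3 - <<'E'
from h import *
s=r.get_state();print(s["tool_pos"],s["contact_force"],s["moment"])
E
```

```text
[ 0.45663992 -0.2574733   0.05061742] [-0.9459953   2.27076672 -2.44480976] [0.35267793 0.3134585  0.09295995]
```

Light sideways force of about +2.3 N in y suggests a pin taper is inside the hole. I'll yield 1 mm toward +y and continue down.

Converted, 0.0015 m is 0.0019, 0.001 m is 0.0013.

Call:
{"op": "hand_motion", "data": {
  "offsets": [
    [[0,0.0013,0,0,0,0,0],[0,0.0019,0,0.0013,0,0,0],[0,0.0019,0,0.0013,0,0,0]]
  ]
}}

```text
clock: 5.7
tool_pos: [0.4567, -0.2563, 0.0496]
eef_rot: [0.675, 0.738, -0.0, -0.0]
contact_force: [-0.8, 1.0, -3.6]
opening: 0.153
finger_force: 55.1
```

```bash
python3 - <<'E'
from h import *
s=r.get_state();print(s["tool_pos"],s["contact_force"],s["moment"])
E
```

```text
[ 0.45665926 -0.2562888   0.04955627] [-0.79087184  1.02347034 -3.62029407] [0.12625416 0.35954011 0.03617174]
```

Force eased and nothing vertical; continuing down slowly.

Converted, 0.003 m is 0.0038, 0.002 m is 0.0025.

Call:
{"op": "hand_motion", "data": {
  "offsets": [
    [[0,0.0005,0,0.0013,0,0,0],[0,0.0005,0,0.0025,0,0,0],[0,0.0005,0,0.0038,0,0,0],[0,0.0005,0,0.0038,0,0,0]]
  ]
}}

```text
clock: 6.1
tool_pos: [0.4567, -0.256, 0.0466]
eef_rot: [0.675, 0.738, -0.0, -0.0]
contact_force: [-0.4, 0.8, -4.4]
opening: 0.152
finger_force: 55.1
```

```bash
python3 - <<'E'
from h import *
s=r.get_state();print(s["tool_pos"],s["contact_force"],s["moment"])
E
```

```text
[ 0.45665783 -0.25599549  0.04655926] [-0.35631425  0.81871944 -4.40402486] [-0.02112077  0.43433958  0.05652525]
```

Converted, 0.0045 m is 0.0056, 0.004 m is 0.005.

Call:
{"op": "hand_motion", "data": {
  "offsets": [
    [[0,0.0003,0,0.0013,0,0,0],[0,0.0003,0,0.0025,0,0,0],[0,0.0003,0,0.0038,0,0,0],[0,0.0003,0,0.005,0,0,0],[0,0.0003,0,0.0056,0,0,0],[0,0.0003,0,0.0056,0,0,0]]
  ]
}}

```text
clock: 6.7
tool_pos: [0.4565, -0.2558, 0.0422]
eef_rot: [0.675, 0.738, -0.0, -0.0]
contact_force: [-1.8, -0.0, -2.8]
opening: 0.154
finger_force: 55.0
```

```bash
python3 - <<'E'
from h import *
s=r.get_state();print(s["tool_pos"],s["contact_force"],s["moment"])
E
```

```text
[ 0.45652707 -0.25577515  0.0421697 ] [-1.83062986 -0.02714756 -2.79455379] [0.01628142 0.55159211 0.05978445]
```

Nearly down: the underside is at about 24.5 mm. I'll press lightly, release, and rise.

Converted, 0.0008 m is 0.001, -0.0003 m is -0.0004.

Call:
{"op": "hand_motion", "data": {
  "offsets": [
    [[0,0,-0.0004,0.001,0,0,0],[0,0,-0.0004,0.001,0,0,0]]
  ]
}}

```text
clock: 6.9
tool_pos: [0.4565, -0.2558, 0.0418]
eef_rot: [0.675, 0.738, 0.0, 0.0]
contact_force: [-2.6, 1.3, 3.0]
opening: 0.155
finger_force: 55.0
```

```bash
python3 - <<'E'
from h import *
s=r.get_state();print(s["tool_pos"],s["contact_force"],s["moment"])
E
```

```text
[ 0.45645817 -0.25576469  0.04180875] [-2.64324867  1.28315437  2.99922137] [ 0.13191765  0.74240684 -0.01570451]
```

Call:
{"op": "hand_motion", "data": {
  "offsets": [
    [[0.4,0,0,0,0,0,0],[0.4,0,0,0,0,0,0],[0.4,0,0,0,0,0,0],[0.4,0,0,0,0,0,0]]
  ]
}}

```text
clock: 7.3
tool_pos: [0.4572, -0.2558, 0.0415]
eef_rot: [0.675, 0.738, 0.0, 0.001]
contact_force: [0.5, -0.2, -0.4]
opening: 0.401
finger_force: 0.0
```

Call:
{"op": "hand_motion", "data": {
  "offsets": [
    [[0.4,0,0,-0.0125,0,0,0],[0.4,0,0,-0.0375,0,0,0],[0.4,0,0,-0.0875,0,0,0],[0.4,0,0,-0.15,0,0,0],[0.4,-0.025,0,-0.2,0,0,0],[0.4,-0.05,0.05,-0.225,0,0,0],[0.4,-0.05,0.0875,-0.225,0,0,0],[0.4,-0.05,0.0875,-0.225,0,0,0]]
  ]
}}

```text
clock: 8.1
tool_pos: [0.5344, -0.2884, 0.2234]
eef_rot: [0.674, 0.739, 0.003, 0.003]
contact_force: [-0.5, 0.6, 0.4]
opening: 0.397
finger_force: 0.0
```

Run:
```python
from h import *
c=cams.camera_params("wrist");im=cams.snapshot("wrist");np.savez("w5.npz",**c)
a=cv2.resize(im[:300,:,::-1],(800,428),interpolation=cv2.INTER_CUBIC)
b=cv2.resize(cams.snapshot("scene")[240:360,270:420,::-1],(215,172),interpolation=cv2.INTER_CUBIC)
a=np.vstack([a,np.zeros((172,800,3),np.uint8)]);a[428:,:215]=b
cv2.imwrite("pics/w5.png",a)
```

```text
(no output)
```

View pics/w5.png

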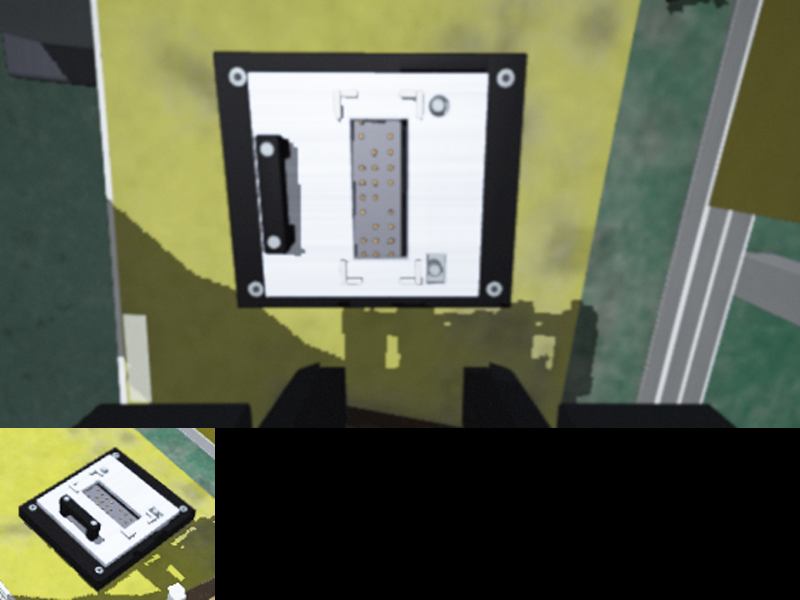

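Both pins show, one through the round hole (438,104) and one through the slot (436,267). The plate lies flat and square on the base, and the gripper is clear.

```bash
python3 -c "
from plant import r, cams, finish_job
print(finish_job())"
```

```text
the job is handed in; nothing more can be done
None
```

The nest plate is home on the tester base, flat with both pins up through its hole and slot, released with the gripper clear; the job was handed in at about 8 s and the result was not reported.

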